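Dip the ink knife and hold it slanted over the pot

ROBOT

A 6-joint arm with a two-finger parallel gripper is mounted at the origin on the work surface. World frame = base frame: x ahead of the robot, y to its left, z up, the work surface at z = 0. Lengths are in m, angles in rad, forces in N, time in s.
With the tool pointing down it reaches from about 0.275 to 0.825 m from the base axis. Payload 4.9 kg.
Tool frame: the origin (TCP) lies midway between the tips of the shut fingers; the grasp point (between the pads) lies 19 mm behind it (grip_point_offset is the distance from the TCP to the grasp point, in m); z points along the fingers, x is the direction in which the jaws open and shut, and the axes are right-handed (so a half turn about z gives the same grasp; the last joint's range is limited). The gripper opens to 85 mm and grips with 20 to 120 N. Pads are 22 mm wide; open, the fingers measure 114 mm over their backs; the gripper's body (76 mm by 85 mm) begins 54 mm behind the grasp point. The pads swing forward as they close: fully open they stand 13 mm farther back than shut.
Start: joints at [-1.456, 0.326, -0.193, 1.052, 0, 1.437], TCP at [0.135, -0.533, 0.231] pointing down, gripper open.
Joint ranges: [-2.65, 2.65], [-0.97, 1.79], [-1.3, 1.35], [-1.93, 2.1], [-1.47, 1.37], [-3.14, 3.14]. Speed limits (rad/s): [2.57, 2.57, 3.14, 3.14, 3.14, 3.14].

INTERFACE

Orientations are given as a rotation vector (axis times angle).
In Python, from cell import * gives the robot as it stands. Calls block until the motion is done:
- movep(position, orientation): joint-space move of the TCP to a pose.
- move_l(position, velocity=0.15, rot=None, until_force=None): straight line of the TCP; rot=None keeps the orientation; velocity is the mean speed in m/s. With until_force (N) it stops when the force on the tool has changed by that much, and returns True; else False.
- set_joints(angles): joint-space move.
- let_go() and grab(newtons=None): open the fingers fully, or close them until they stop; newtons is the grip in N (None keeps the last).
- sleep(seconds).
- ik(position, orientation): joint angles nearest the present ones, or None.
- get_state(): the state.
- grab_frame(name): name is "scene" or "top" or "wrist"; returns a dict with "img" (384x512x3 uint8, red, green, blue), "fx", "fy", "cx", "cy" (pixels), "k1" (the pictures are not rectified: a ray, as slopes to the right and down, at radius r is drawn at 1 + k1 r^2 times it, then the intrinsics apply), "cam_to_world" (4x4, takes a point from camera to world coordinates); the wrist camera has in their place "T_tool_cam" (4x4, takes a point from camera to tool coordinates, whose origin is the TCP and whose axes are the tool frame's). Camera axes: x right, y down, z forward; pixel columns grow to the right and rows downward; lengths in m; the calibration is good to about 2 mm. A picture is of the moment at which its call begins: read the wrist's pose just before it. There is no depth.
A pose or a line that the arm cannot do raises MotionError and nothing moves.
- sign_off(): hands the job in, once; it reports no verdict.
Trained networks look in the newest picture that a camera, given by its name, has taken for a name from the list of things; names that differ only in an ending like _2 or _b are one class to them, and where a whole thing is asked for, a point or a joint stands for the part that bears it (a point fixed in the world has none). Each returns a list of dicts, best first, with "score" (0 to 1); they miss things now and then, are a little off and sometimes report something else, mostly with a low value. They report only what shows in the picture. A call takes as long as a camera call. They do not tell look-alikes from the thing itself.
- spot_in(camera, name): "centre" ([column, row] in pixels, amid what is visible of it).
- silhouettes(camera, name): "mask" (384x512 bool, what is visible of it) and "centre" ([column, row] in pixels, amid what is visible of it).
- tip_of(camera, name): "centre" ([column, row] in pixels: a listed point, or the origin of a listed thing).
The state is a dict: "clock": time; "q": joint angles; "joint_velocities": joint speeds; "tau": joint torques, N m; "position": TCP position; "eef_rot": TCP orientation; "contact_force": force on the tool from outside, world axes, zero at the start; "wrist_torque": the same for the moment, N m; "finger_gap": opening from 0.0 (shut) to 1.0 (fully open).
Only numpy, scipy, OpenCV 4.12 (cv2) and the standard library are available. Lean on these libraries where they do the work, as an engineer would, in place of code of your own. Each camera call takes 0.05 s, during which the arm holds its last target.

TASK

Do an ink run-off check: draw the ink knife (the tool with the longest handle) up out of the slotted rack and dip the end of its blade a few centimetres into the open steel sample pot, without ramming the pot. Then lift it out and hold it still above the pot with the handle up, slanting about halfway between upright and level, the flat of the blade facing up and its tip over the pot's mouth, 5 cm or more above the rim, so that ink would run down the blade and drip back in. Finish while still holding it there, the knife touching nothing but the gripper; leave the pot standing in its place and do not disturb the other two tools, the pail, the solvent can or the white tub.

Things in the scene. Friction and masses are not known exactly. Their poses are not given: they have to be found in the camera images.
- ink_knife: ink knife, about 0.1 kg, hanging blade down in one of the rack's three slots; the tallest tool there. Wooden handle with steel ferrule and brass rivets. Origin on its long axis at the underside of the handle (the shoulder resting on the plate); z runs up the handle, y across the blade's width, x is the normal of the blade's flat (both flats alike). Handle 105 mm long (z 0 to 105)
- ink_knife_grip (a point): point on the axis of the ink knife's handle, 62 mm above the knife's origin, a good height to grip; the handle goes on 43 mm above it. Handle 24 mm wide (knife's y) and 20 mm thick (knife's x), sides flat and parallel, top rounded
- ink_knife_tip (a point): tip of the ink knife's blade, on its axis, 104 mm below the knife's origin. Blade of steel, 24 mm wide, 2 mm thick, 104 mm long, end rounded. Site axes as the knife's
- rack: steel rack screwed to the bench (cannot move), 232 mm along its y, 110 mm along x at the foot; origin at the centre of its underside, z up. Plate 62 mm wide, upper face 118 mm up, with slots 9 mm (x) by 30 mm (y) at y = -70, 0, 70 mm. Any tool may be in any slot, blade width along the rack's y; it lifts out freely. The ink knife's tip clears the plate after a 104 mm lift
- pot: open round sample pot of bare steel, loose on the bench, about 0.3 kg, 86 mm tall, outer radius 40 mm at the foot, 46 mm over the rolled rim (mouth radius 42 mm), wall 3 mm, inner floor 4 mm above the bench. Origin at the centre of its underside, z up
- pot_rim (a point): centre of the pot's mouth, at rim height (85 mm above the bench)
- spatula: narrow spatula in another slot of the rack: wooden handle 72 mm long, 20 mm by 18 mm, blade 12 mm wide and 98 mm long. Origin at the underside of its handle, z up. To be left alone
- stirrer: stirrer in the remaining slot: round black handle 68 mm long and 23 mm in diameter, thin steel rod with a small paddle below it, 96 mm long. Origin at the underside of its handle, z up. To be left alone
- pail: black plastic pail with its lid on, 140 mm tall, radius 74 mm over the lid; origin at the centre of its underside. To be left alone
- solvent_can: closed round metal can with a conical shoulder and a black cap, 170 mm tall, radius 43 mm; origin at the centre of its underside. To be left alone
- tub: small white plastic tub with its lid on, 85 mm tall, radius 59 mm over the lid; origin at the centre of its underside. To be left alone
Not all that is in view belongs to the job. Leave any purple or turquoise look-alike of the pot alone.

How it is judged:
By the outcome, as a careful person would: the job done as asked, in the order asked, and still so for the second after the job is handed in, while the arm keeps its last pose, push and grip.
It also fails if it takes over 51 s, if anything falls off the work surface, if the arm or the gripper's body presses on something with over 40 N, if the wrist force passes 120 N, or if a joint passes its speed limit or range.

## Working session

There is one attempt and no reset: what is moved stays moved. The work goes in short steps, each a Python script; the robot and the scene stay as the last script left them, time stands still between calls to the robot, and variables do not carry over. Pictures are saved under pics/ and viewed, and the job is handed in when it is done.

```bash
mkdir -p pics; ls; python3 - <<'E'
from cell import *
import cv2
s=get_state();print(s['clock'],s['position'],s['eef_rot'],s['finger_gap'])
for n in ["scene","top"]:
    f=grab_frame(n);cv2.imwrite(f"pics/{n}0.png",f["img"][:,:,::-1]);print(n,f["fx"],f["fy"],f["cx"],f["cy"],f["k1"]);print(f["cam_to_world"])
    for t in ["ink_knife","ink_knife_grip","spatula","stirrer","rack","pot","pot_rim","pail","solvent_can","tub"]:
        print(t,[(round(d["score"],2),[round(float(c)) for c in d["centre"]]) for d in tip_of(n,t)[:3]])
print(get_state()['clock'])
E
```

```text
pics
0.0 [ 0.13536339 -0.53247278  0.23050912] [-2.47893845e+00  1.92788570e+00  1.94227182e-03] 1.0030188465868637
scene 363.57782936346246 363.57782936346246 260.16256700052963 192.4710692398082 -0.036987986859209745
[[ 0.33354218  0.58466975 -0.73953425  1.41536227]
 [ 0.94272054 -0.21122575  0.2581892  -0.3262319 ]
 [-0.00525327 -0.78329111 -0.62163288  0.80874868]
 [ 0.          0.          0.          1.        ]]
ink_knife [(0.7, [210, 205])]
ink_knife_grip [(0.81, [208, 182]), (0.61, [328, 204])]
spatula [(0.8, [234, 206])]
stirrer [(0.5, [186, 203])]
rack [(0.92, [212, 233])]
pot [(0.91, [308, 179]), (0.89, [328, 198]), (0.82, [342, 232])]
pot_rim [(0.79, [309, 162]), (0.76, [333, 183]), (0.61, [348, 212])]
pail [(0.94, [106, 222])]
solvent_can [(0.72, [399, 181]), (0.28, [207, 183])]
tub [(0.94, [286, 262])]
top 363.9075117198622 363.9075117198622 253.71082013582625 190.20963317846056 -0.012996920096094383
[[-0.00636565 -0.99334897  0.11496652  0.48337317]
 [-0.9999433   0.0053418  -0.00921153 -0.01104023]
 [ 0.00853614 -0.11501863 -0.99332666  1.41768778]
 [ 0.          0.          0.          1.        ]]
ink_knife [(0.42, [306, 199])]
ink_knife_grip [(0.63, [306, 201]), (0.25, [383, 243])]
spatula [(0.61, [184, 201]), (0.58, [282, 194])]
stirrer [(0.38, [319, 205])]
rack [(0.68, [299, 202])]
pot [(0.93, [158, 199]), (0.85, [194, 243]), (0.73, [203, 170])]
pot_rim [(0.97, [198, 162]), (0.84, [188, 244]), (0.83, [186, 202])]
pail [(0.58, [378, 239])]
solvent_can [(0.62, [110, 214]), (0.58, [282, 196])]
tub [(0.66, [254, 155]), (0.39, [324, 199])]
1.1
```

```bash
python3 - <<'E'
import cv2
a=cv2.imread("pics/scene0.png");b=cv2.imread("pics/top0.png")
cv2.imwrite("pics/s_c.png",cv2.resize(a[110:310,60:430],None,fx=2.1,fy=2.1,interpolation=2))
cv2.imwrite("pics/t_c.png",cv2.resize(b[110:290,80:430],None,fx=2.2,fy=2.2,interpolation=2))
E
```

```text
(no output)
```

View pics/s_c.png

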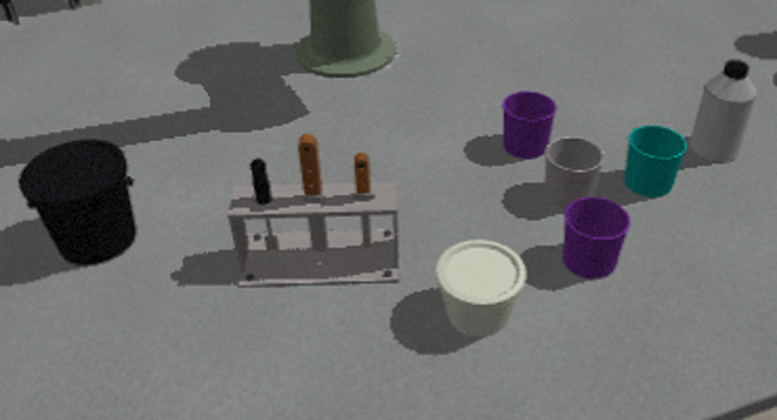

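View pics/t_c.png

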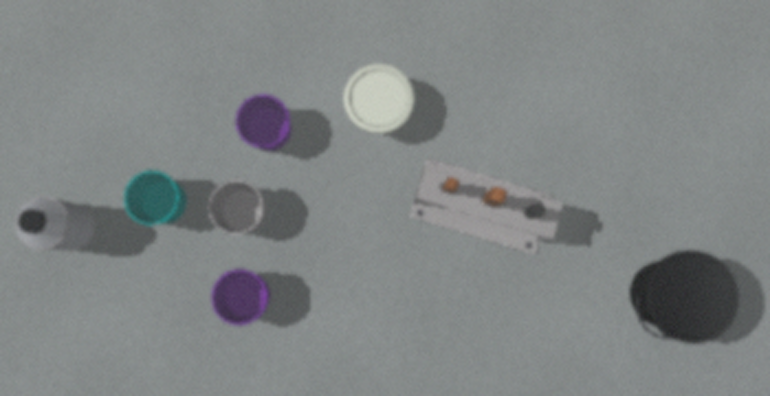

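```bash
cat > h.py <<'E'
import numpy as np, cv2
from scipy.spatial.transform import Rotation as R
C={"scene":(363.57782936346246,260.16256700052963,192.4710692398082,-0.036987986859209745,np.array([[ 0.33354218,0.58466975,-0.73953425,1.41536227],[0.94272054,-0.21122575,0.2581892,-0.3262319],[-0.00525327,-0.78329111,-0.62163288,0.80874868],[0,0,0,1]])),
"top":(363.9075117198622,253.71082013582625,190.20963317846056,-0.012996920096094383,np.array([[-0.00636565,-0.99334897,0.11496652,0.48337317],[-0.9999433,0.0053418,-0.00921153,-0.01104023],[0.00853614,-0.11501863,-0.99332666,1.41768778],[0,0,0,1]]))}
def K(c): f,cx,cy,k,T=C[c]; return np.array([[f,0,cx],[0,f,cy],[0,0,1.]]),np.array([k,0,0,0.]),T
def ray(c,uv):
    k,d,T=K(c); p=cv2.undistortPoints(np.array(uv,float).reshape(-1,1,2),k,d).reshape(-1,2)
    v=np.c_[p,np.ones(len(p))]@T[:3,:3].T
    return T[:3,3],v/np.linalg.norm(v,axis=1)[:,None]
def onz(c,uv,z):
    o,v=ray(c,uv); return o+v*((z-o[2])/v[:,2])[:,None]
def proj(c,P):
    k,d,T=K(c); Ti=np.linalg.inv(T)
    return cv2.projectPoints(np.array(P,float).reshape(-1,1,3),cv2.Rodrigues(Ti[:3,:3])[0],Ti[:3,3],k,d)[0].reshape(-1,2)
def tri(u1,u2):
    o1,v1=ray("scene",u1);o2,v2=ray("top",u2);v1=v1[0];v2=v2[0]
    s=np.linalg.lstsq(np.c_[v1,-v2],o2-o1,rcond=None)[0]
    a=o1+s[0]*v1;b=o2+s[1]*v2
    return (a+b)/2,np.linalg.norm(a-b)
E
python3 - <<'E'
from h import *
print("knife grip",tri([208,182],[306,201]))
print("pot rim",onz("scene",[[333,183]],.085),onz("top",[[186,202]],.085))
for z,u in((0.085,[198,162]),(.085,[188,244]),(.085,[149,199]),(.14,[378,239]),(.085,[254,155])): print(z,onz("top",[u],z))
a=cv2.imread("pics/scene0.png");b=cv2.imread("pics/top0.png")
cv2.imwrite("pics/s_r.png",cv2.resize(a[165:255,160:260],None,fx=6,fy=6,interpolation=2))
cv2.imwrite("pics/t_r.png",cv2.resize(b[170:230,255:360],None,fx=7,fy=7,interpolation=2))
x=cv2.resize(a[155:225,300:370],None,fx=5,fy=5,interpolation=2);y=cv2.resize(b[170:240,150:220],None,fx=5,fy=5,interpolation=2)
cv2.imwrite("pics/p.png",np.hstack([x,y]))
E
```

```text
knife grip (array([ 0.58796896, -0.19624097,  0.19406875]), np.float64(0.0052627414562343615))
pot rim [[0.58872711 0.21797094 0.085     ]] [[0.59540783 0.22530389 0.085     ]]
0.085 [[0.74427442 0.18299204 0.085     ]]
0.085 [[0.4427853  0.21584139 0.085     ]]
0.085 [[0.60719638 0.36125235 0.085     ]]
0.14 [[ 0.45717105 -0.45641074  0.14      ]]
0.085 [[ 0.76978319 -0.02531859  0.085     ]]
```

View pics/s_r.png

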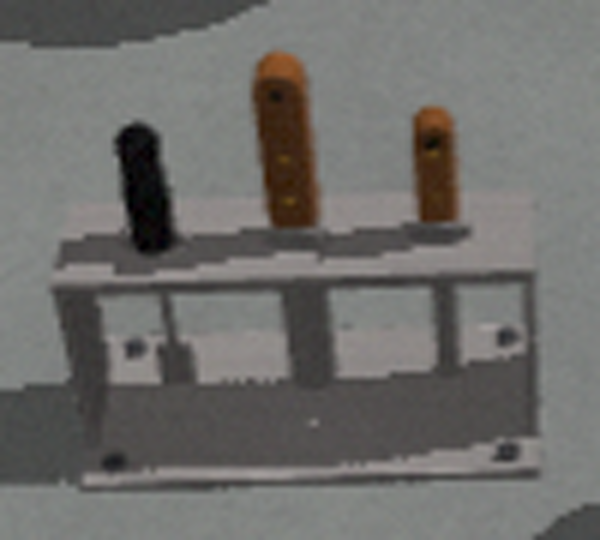

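View pics/t_r.png

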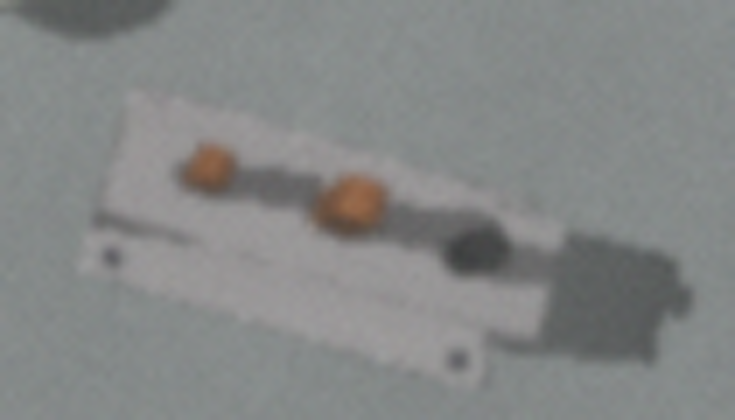

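View pics/p.png

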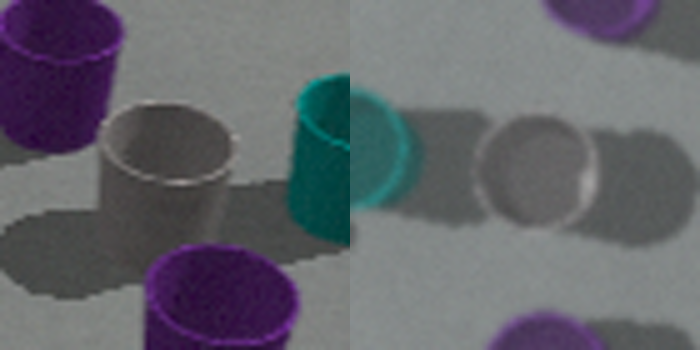

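```bash
cat > fit.py <<'E'
from h import *
from scipy.optimize import least_squares
top=np.array([[130,92],[572,228],[545,338],[97,218]])/7-.43+[255,170]
sc=np.array([[535,200],[537,272],[55,270],[72,203]])/6-.42+[160,165]
pt=onz("top",top,.118);ps=onz("scene",sc,.118)
print(pt.round(4));print(ps.round(4))
for p in (pt,ps): print(np.linalg.norm(np.roll(p,-1,0)-p,axis=1).round(3),p.mean(0))
def cam(c,uv,z): return onz(c,[uv],z)[0].round(4)
print("rim",cam("top",np.array([536-350,170])/5-.4+[150,170],.085),cam("scene",np.array([169,143])/5-.4+[300,155],.085))
print("knife top",tri(np.array([280,68])/6-.42+[160,165],np.array([355,203])/7-.43+[255,170]))
E
python3 fit.py
```

```text
[[ 0.6606 -0.0933  0.118 ]
 [ 0.5891 -0.3194  0.118 ]
 [ 0.5328 -0.3037  0.118 ]
 [ 0.5956 -0.0756  0.118 ]]
[[ 0.6067 -0.0803  0.118 ]
 [ 0.659  -0.0964  0.118 ]
 [ 0.5788 -0.3151  0.118 ]
 [ 0.5302 -0.2995  0.118 ]]
[0.237 0.058 0.237 0.067] [ 0.5945387  -0.19801017  0.118     ]
[0.055 0.233 0.051 0.232] [ 0.59367579 -0.19780722  0.118     ]
rim [0.5895 0.2223 0.085 ] [0.5902 0.2187 0.085 ]
knife top (array([ 0.59289732, -0.19508758,  0.21809191]), np.float64(0.004374276705787987))
```

```bash
cat >> h.py <<'E'
def rv(x,z):
    x=np.array(x,float);z=np.array(z,float);z/=np.linalg.norm(z);x=x-z*(x@z);x/=np.linalg.norm(x)
    return R.from_matrix(np.c_[x,np.cross(z,x),z]).as_rotvec()
E
python3 - <<'E'
from cell import *
from h import *
yaw=np.radians(-18)
print(get_state()['q'])
for s in (1,-1):
    o=rv([s*np.cos(yaw),s*np.sin(yaw),0],[0,0,-1])
    for p in ([.594,-.198,.40],[.594,-.198,.161],[.594,-.198,.335],[.59,.22,.40],[.59,.22,.2]):
        q=ik(p,o); print(s,p,None if q is None else np.round(q,2))
pot=np.array([.59,.22,.155])
for phi in range(-180,180,20):
  f=np.radians(phi);kz=np.array([np.cos(f),np.sin(f),1])/2**.5
  for s in (1,-1):
    x=s*np.array([np.cos(f),np.sin(f),-1])
    q=ik(pot+kz*.147,rv(x,-kz))
    if q is not None: print(phi,s,np.round(q,2))
E
```

```text
[-1.45619922e+00  3.26190921e-01 -1.92610125e-01  1.05199926e+00
 -2.33384028e-05  1.43658639e+00]
1 [0.594, -0.198, 0.4] [-0.44  0.45  0.41  1.53  0.    1.45]
1 [0.594, -0.198, 0.161] [-0.44  0.52 -0.08  0.97  0.    1.45]
1 [0.594, -0.198, 0.335] [-0.44  0.44  0.23  1.37  0.    1.45]
1 [0.59, 0.22, 0.4] [0.24 0.45 0.42 1.54 0.   2.12]
1 [0.59, 0.22, 0.2] [ 0.24  0.49 -0.02  1.06  0.    2.12]
-1 [0.594, -0.198, 0.4] [-0.44  0.45  0.41  1.53  0.   -1.7 ]
-1 [0.594, -0.198, 0.161] [-0.44  0.52 -0.08  0.97  0.   -1.7 ]
-1 [0.594, -0.198, 0.335] [-0.44  0.44  0.23  1.37  0.   -1.7 ]
-1 [0.59, 0.22, 0.4] [ 0.24  0.45  0.42  1.54  0.   -1.02]
-1 [0.59, 0.22, 0.2] [ 0.24  0.49 -0.02  1.06  0.   -1.02]
-180 1 [ 0.47 -0.1  -0.95 -0.01 -0.33 -1.23]
-180 -1 [ 0.47 -0.1  -0.95 -0.01 -0.33  1.91]
-160 1 [ 0.13 -0.19 -1.03 -0.04  0.16 -1.73]
-160 -1 [ 0.13 -0.19 -1.03 -0.04  0.16  1.41]
-140 1 [-0.17 -0.1  -0.91  0.18  0.57 -2.27]
-140 -1 [-0.17 -0.1  -0.91  0.18  0.57  0.87]
-120 1 [-0.3   0.13 -0.63  0.59  0.76 -2.83]
-120 -1 [-0.3   0.13 -0.63  0.59  0.76  0.31]
-100 1 [-0.31  0.39 -0.27  1.05  0.78  2.95]
-100 -1 [-0.31  0.39 -0.27  1.05  0.78 -0.19]
-80 1 [-0.26  0.65  0.15  1.47  0.7   2.56]
-80 -1 [-0.26  0.65  0.15  1.47  0.7  -0.58]
-60 1 [-0.17  0.92  0.65  1.87  0.57  2.27]
-60 -1 [-0.17  0.92  0.65  1.87  0.57 -0.87]
100 1 [ 0.69  0.9   0.62  1.75 -0.66  0.67]
100 -1 [ 0.69  0.9   0.62  1.75 -0.66 -2.47]
120 1 [ 0.74  0.61  0.1   1.27 -0.76  0.31]
120 -1 [ 0.74  0.61  0.1   1.27 -0.76 -2.84]
140 1 [ 0.75  0.35 -0.33  0.77 -0.78 -0.17]
140 -1 [ 0.75  0.35 -0.33  0.77 -0.78  2.97]
160 1 [ 0.68  0.1  -0.7   0.3  -0.65 -0.71]
160 -1 [ 0.68  0.1  -0.7   0.3  -0.65  2.44]
```

```bash
python3 - <<'E'
from cell import *
from h import *
yaw=np.radians(-18)
o=rv([np.cos(yaw),np.sin(yaw),0],[0,0,-1])
s=get_state();move_l([.135,-.533,.33],.25)
movep([.594,-.198,.38],o)
s=get_state();f=grab_frame("wrist");cv2.imwrite("pics/w1.png",f["img"][:,:,::-1])
print(s['clock'],s['position'],s['eef_rot']);print({k:f[k] for k in f if k!='img'})
for t in ["ink_knife","ink_knife_grip","spatula","stirrer","rack"]:
    print(t,[(round(d["score"],2),np.round(d["centre"],1)) for d in tip_of("wrist",t)[:3]])
E
```

```text
3.6917 [ 0.59353831 -0.19901976  0.37985437] [ 3.10228250e+00 -4.93971868e-01 -5.48663429e-04]
{'fx': 265.21692623451895, 'fy': 265.21692623451895, 'cx': 255.2441684908161, 'cy': 194.55114508703772, 'k1': -0.009228894495033613, 'T_tool_cam': array([[ 9.99999737e-01,  6.16769449e-04, -3.81128808e-04,
        -1.10441637e-04],
       [-4.89125153e-04,  9.61928356e-01,  2.73301298e-01,
        -6.86969659e-02],
       [ 5.35182498e-04, -2.73301040e-01,  9.61928404e-01,
        -1.42262781e-01],
       [ 0.00000000e+00,  0.00000000e+00,  0.00000000e+00,
         1.00000000e+00]])}
ink_knife [(0.62, array([253. , 165.2]))]
ink_knife_grip [(0.96, array([257. , 175.3]))]
spatula [(0.72, array([320.7,  26.4])), (0.57, array([255.1, 116.4]))]
stirrer [(0.69, array([254.8, 207. ]))]
rack [(0.94, array([256.4, 154.4]))]
```

View pics/w1.png

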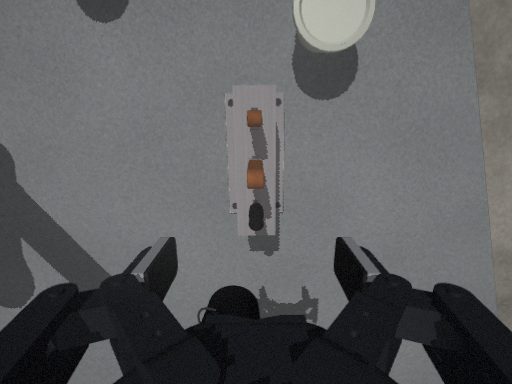

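```bash
cat >> h.py <<'E'
WK=np.array([[265.21692623451895,0,255.2441684908161],[0,265.21692623451895,194.55114508703772],[0,0,1]]);WD=np.array([-0.009228894495033613,0,0,0])
WT=np.array([[9.99999737e-01,6.16769449e-04,-3.81128808e-04,-1.10441637e-04],[-4.89125153e-04,9.61928356e-01,2.73301298e-01,-6.86969659e-02],[5.35182498e-04,-2.73301040e-01,9.61928404e-01,-1.42262781e-01],[0,0,0,1]])
def wT(pos,rot):
    T=np.eye(4);T[:3,:3]=R.from_rotvec(rot).as_matrix();T[:3,3]=pos;return T@WT
def wproj(T,P):
    Ti=np.linalg.inv(T);return cv2.projectPoints(np.array(P,float).reshape(-1,1,3),cv2.Rodrigues(Ti[:3,:3])[0],Ti[:3,3],WK,WD)[0].reshape(-1,2)
def wonz(T,uv,z):
    p=cv2.undistortPoints(np.array(uv,float).reshape(-1,1,2),WK,WD).reshape(-1,2);v=np.c_[p,np.ones(len(p))]@T[:3,:3].T
    return T[:3,3]+v*((z-T[2,3])/v[:,2])[:,None]
E
python3 - <<'E'
from h import *
T=wT([0.59353831,-0.19901976,0.37985437],[3.10228250,-4.93971868e-01,-5.48663429e-04])
im=cv2.imread("pics/w1.png")
c0=np.array([.594,-.198,0]);ex=np.array([np.cos(np.radians(-18)),np.sin(np.radians(-18)),0]);ey=np.array([-ex[1],ex[0],0])
k=6;x0,y0=205,75
c=cv2.resize(im[y0:y0+95*2//2+75,x0:x0+100],None,fx=k/1.0*.55*1.0,fy=k*.55,interpolation=2) if 0 else cv2.resize(im[80:245,205:305],None,fx=3.6,fy=3.6,interpolation=2)
d=c.copy()
pl=[c0+a*.031*ex+b*.116*ey+[0,0,.118] for a,b in((1,1),(1,-1),(-1,-1),(-1,1))]
kn=[c0+a*.010*ex+b*.012*ey+[0,0,z] for z in(.118,.218) for a,b in((1,1),(1,-1),(-1,-1),(-1,1))]
for P in (pl,kn[:4],kn[4:]):
    uv=((wproj(T,P)-[205,80]+.5)*3.6).astype(int);cv2.polylines(d,[uv],True,(0,255,0),1)
cv2.imwrite("pics/w1c.png",np.hstack([c,d]))
E
```

```text
(no output)
```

View pics/w1c.png

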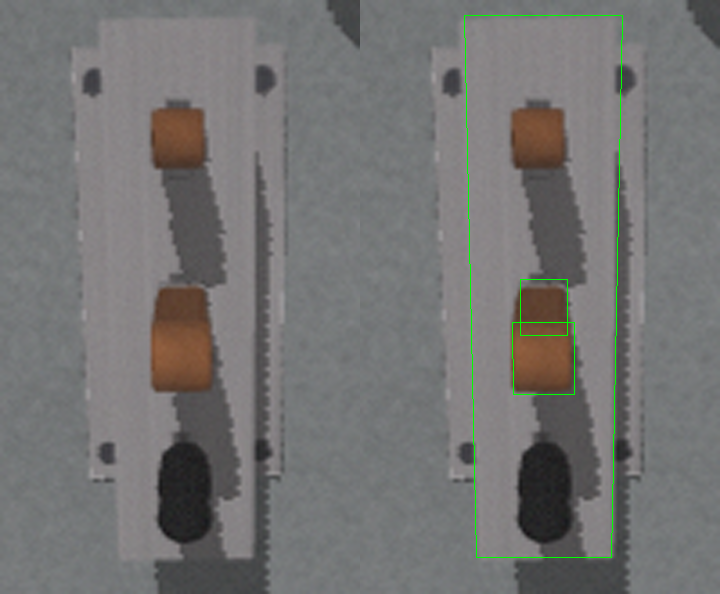

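```bash
python3 - <<'E'
from cell import *
from h import *
yaw=np.radians(-17.1);ex=np.array([np.cos(yaw),np.sin(yaw),0])
o=rv(ex,[0,0,-1]); p=np.array([.594,-.198,0])-.0008*ex
move_l(p+[0,0,.26],.15,rot=o)
print(move_l(p+[0,0,.161],.08,until_force=8))
s=get_state();print(s['clock'],s['position'],s['contact_force'])
grab(60)
s=get_state();print(s['clock'],s['finger_gap'],s['contact_force'],s['wrist_torque'])
print(move_l(p+[0,0,.20],.06,until_force=10))
s=get_state();print(s['clock'],s['position'],s['finger_gap'],s['contact_force'])
f=grab_frame("wrist");cv2.imwrite("pics/w2.png",f["img"][:,:,::-1])
f=grab_frame("scene");cv2.imwrite("pics/s2.png",f["img"][:,:,::-1])
E
```

```text
False
6.325 [ 0.59365294 -0.197979    0.16165256] [ 0.04908714 -0.05360646 -0.37353277]
6.9333 0.2295631830943126 [0.56112191 0.19248933 0.98706631] [-0.02311554 -0.02605952 -0.02419903]
False
7.7333 [ 0.59307504 -0.19770235  0.1998251 ] 0.2262395449446081 [-0.05109313  0.59751854 -0.30716532]
```

View pics/w2.png

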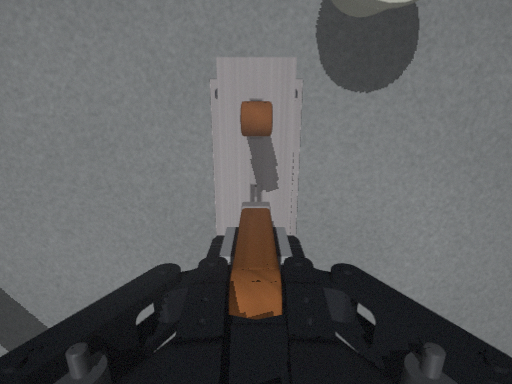

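View pics/s2.png

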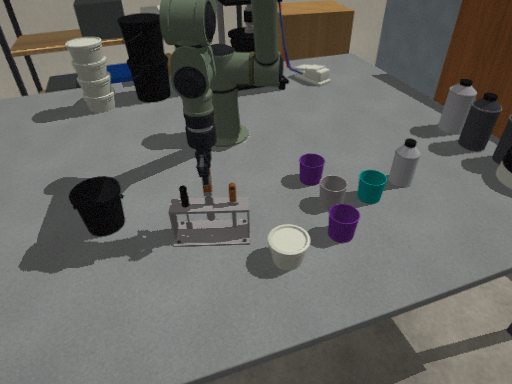

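```bash
python3 - <<'E'
from cell import *
from h import *
yaw=np.radians(-17.1);ex=np.array([np.cos(yaw),np.sin(yaw),0])
p=np.array([.594,-.198,0])-.0008*ex
print(move_l(p+[0,0,.40],.12,until_force=10))
pot=np.array([.59,.2205,0]);f=np.arctan2(pot[1],pot[0])
o=rv([np.cos(f),np.sin(f),0],[0,0,-1])
move_l(pot+[-.0,0,.40],.17,rot=o)
sleep(.2)
s=get_state();print(s['clock'],s['position'].tolist(),s['eef_rot'].tolist(),s['finger_gap'],s['contact_force'])
fr=grab_frame("wrist");cv2.imwrite("pics/w3.png",fr["img"][:,:,::-1])
for n in("top","scene"):
    fr=grab_frame(n);cv2.imwrite(f"pics/{n}3.png",fr["img"][:,:,::-1])
    print(n,[(round(d["score"],2),np.round(d["centre"],1)) for d in tip_of(n,"ink_knife_tip")[:2]])
a=cv2.imread("pics/scene3.png")[60:240,200:440];b=cv2.imread("pics/top3.png")[110:290,100:340]
cv2.imwrite("pics/m3.png",cv2.resize(np.vstack([a,b])[:, :],None,fx=1.6,fy=1.6))
E
```

```text
False
12.4583 [0.5900639084705732, 0.22016900090223862, 0.4000643654173081] [3.0916014942621883, 0.5579567019590792, 0.00010505517013239959] 0.22443524410061486 [ 0.5993245  -0.14920259 -0.49407576]
top [(0.54, array([176.6, 196.9])), (0.33, array([281.7, 193. ]))]
scene [(0.77, array([344.3, 139.3]))]
```

View pics/w3.png

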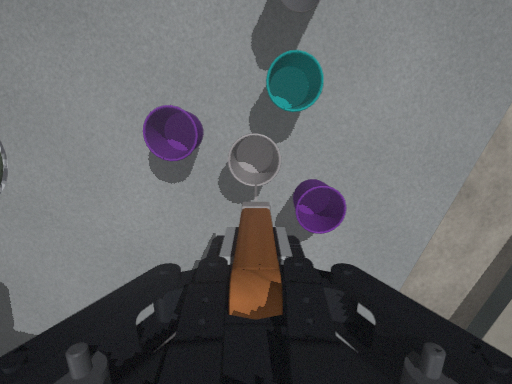

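View pics/m3.png

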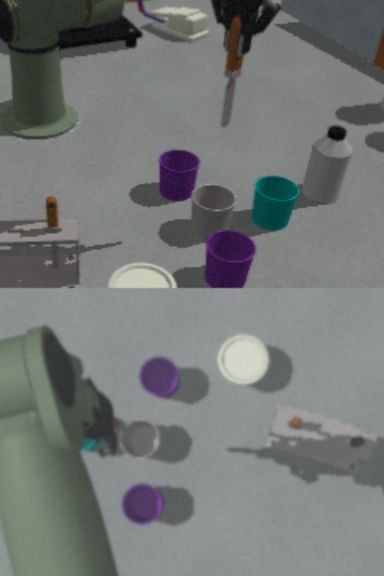

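```bash
python3 - <<'E'
from h import *
P=[0.59006,0.22017,0.40006];o=[3.0916015,0.5579567,1e-4]
T=wT(P,o)
print(wonz(T,[[254.8,160]],.085))
print("tip pred",proj("scene",[[.59006,.22017,.253]]),wproj(T,[[.59006,.22017,.253],[.59006,.22017,.357]]))
im=cv2.imread("pics/w3.png")
t=np.linspace(0,2*np.pi,40)
c=np.array([.59,.2205])
c=cv2.resize(im[120:220,205:305],None,fx=6,fy=6,interpolation=2)
for cc,col in(((.59,.2205),(0,255,0)),):
    uv=((wproj(T,np.c_[cc[0]+.045*np.cos(t),cc[1]+.045*np.sin(t),0*t+.085])-[205,120]+.5)*6).astype(int);cv2.polylines(c,[uv],True,col,1)
cv2.imwrite("pics/w3c.png",c)
E
```

```text
[[0.58876013 0.22058513 0.085     ]]
tip pred [[340.41439957 138.70648481]] [[255.44384696 182.94692763]
 [255.47792321 215.31918008]]
```

View pics/w3c.png

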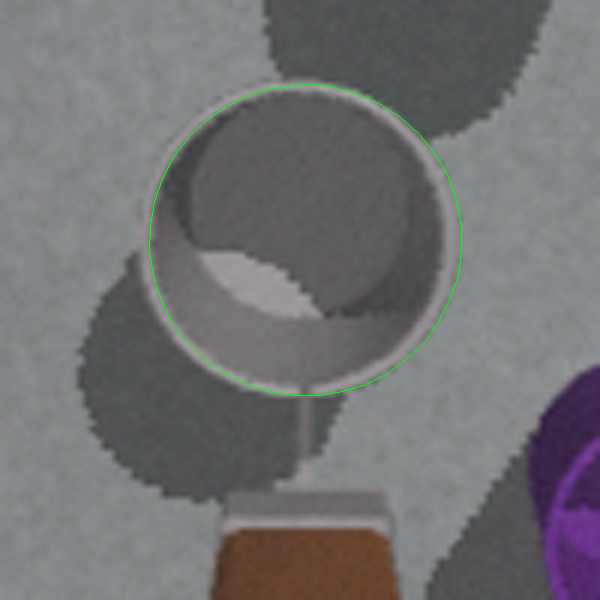

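```bash
python3 - <<'E'
from cell import *
from h import *
pot=np.array([.589,.2205,0]);f=np.arctan2(pot[1],pot[0])
move_l(pot+[0,0,.30],.15)
print(move_l(pot+[0,0,.195],.07,until_force=5))
sleep(.5)
s=get_state();print(s['clock'],s['position'],s['contact_force'])
fr=grab_frame("scene");cv2.imwrite("pics/s4.png",cv2.resize(fr["img"][100:260,240:440,::-1],None,fx=3,fy=3))
print(move_l(pot+[0,0,.36],.1,until_force=8))
kz=np.array([-np.cos(f),-np.sin(f),1])/2**.5
move_l(pot+[0,0,.16]+kz*.147,.07,rot=rv([np.cos(f),np.sin(f),1],-kz))
sleep(.5)
s=get_state();print(s['clock'],s['position'].tolist(),s['eef_rot'].tolist(),s['finger_gap'],s['contact_force'],np.abs(s['joint_velocities']).max())
for n in("scene","top","wrist"):
    fr=grab_frame(n);cv2.imwrite(f"pics/{n}5.png",fr["img"][:,:,::-1])
    print(n,[(round(d["score"],2),np.round(d["centre"],1)) for d in tip_of(n,"ink_knife_tip")[:2]])
tip=s['position']-kz*.147;print(tip,proj("scene",tip),proj("top",tip))
a=cv2.imread("pics/scene5.png")[80:260,230:450]
cv2.imwrite("pics/s5.png",cv2.resize(a,None,fx=3,fy=3,interpolation=2))
E
```

```text
False
15.675 [0.58900185 0.22050882 0.19501561] [ 0.04160338  0.17426217 -1.13615937]
False
20.2 [0.49166696485434525, 0.18406690915232626, 0.2639140913021589] [-2.7383877388918787, -0.49579315707696336, -1.1341230465528935] 0.22834127356264491 [-0.13212499 -0.11280686 -1.0802425 ] 0.001263722203437148
scene [(0.89, array([339.6, 166.8]))]
top [(0.64, array([182.3, 202. ]))]
wrist [(0.86, array([258.9, 182.6]))]
[0.58901378 0.22050999 0.15996939] [[336.54093439 164.06792326]] [[183.54236896 202.03984142]]
```

View pics/s4.png

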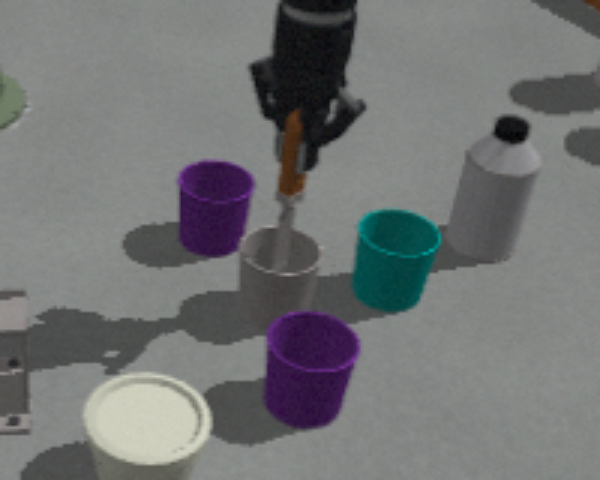

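View pics/s5.png

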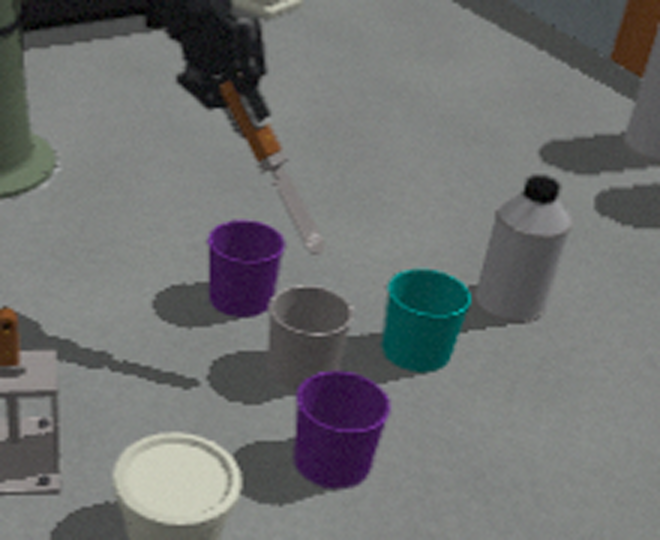

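View pics/wrist5.png

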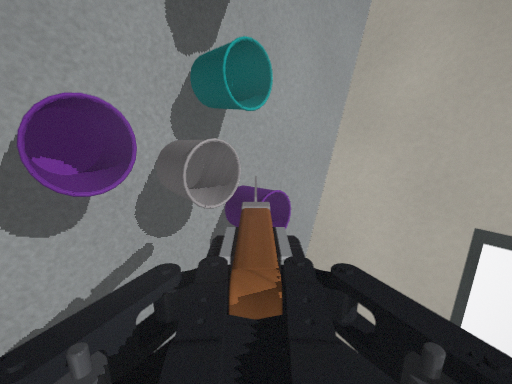

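View pics/top5.png

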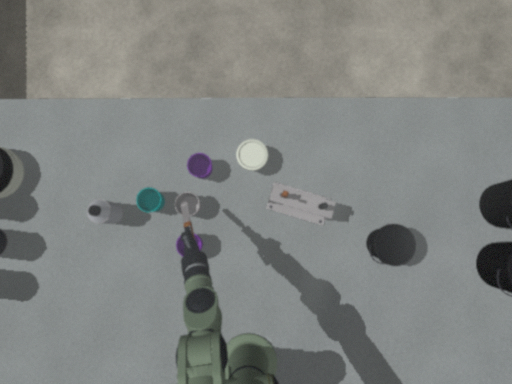

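```bash
python3 - <<'E'
from cell import *
s=get_state();print(s['clock'],s['finger_gap'],s['contact_force'])
print(sign_off())
E
```

```text
20.5 0.22296332030067526 [-0.661904   -0.4979325  -1.08439532]
the job is handed in; nothing more can be done
None
```

I took the ink knife from the rack's middle slot, dipped its blade about 37 mm below the rim of the bare steel pot, and lifted it out. I handed the job in at 20.5 s, still holding the knife above the pot.

- **Final pose:** the handle is up at 45°, the flat of the blade faces up, and the tip is over the centre of the mouth, about 75 mm above the rim. This is calculated from the arm's pose, taking the knife as gripped at its grip point.
- **Contacts:** the force readings I took at stops stayed around 1 N, and none of the force-guarded moves tripped. The grip held with the fingers about 19 mm apart.
- **Pictures:** the last overhead and scene pictures showed the knife touching only the gripper. The pot was standing in its place, and the pail, can, tub and other two tools looked undisturbed.
- **Disagreement:** the tip-finding network put the tip about 4 pixels from my calculated position in the scene picture. My own reading of that picture was within about 2 pixels, and in the overhead picture the network agreed with the calculation to about 1 pixel.

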